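File the copper blank in the free slot of the slanted rack

TASK

One copper blank is still standing in the little dark steel stand; the slotted white plastic rack beside it already holds two like it. Put that blank into the one free slot of the rack, slid fully home like its neighbours and not sticking out at either side. Lower it all the way in before letting go rather than dropping it, and leave the two stored blanks, the jar and the steel bowl where they are.

Things in the scene. Friction and masses are not known exactly. Their poses are not given: they have to be found in the camera images.
- panel: the copper blank to put away: flat plate 5 mm thick (its x), 90 wide (its y), 140 tall (its z), about 0.55 kg. Origin: centre of the lower 5 x 90 mm edge it stands on; z runs up the plate to the top edge. It starts in the stand, leaning 25 degrees from vertical, top towards the robot, its top 60 mm clear of the stand's wall.
- stored_a: a copper blank like panel (same size and axes), already standing in one of the rack's three slots; stays there
- stored_b: another copper blank like panel (same size and axes), already standing in another of the rack's three slots; stays there
- rack: fixed plastic rack: grey base board 230 (x) x 150 (y) x 24 mm; on it white blocks, about 130 mm high in all, with three parallel slots between them, 60 mm apart along x, leaning 25 degrees, top towards the robot. Origin: centre of its underside, z up, y along the slots. On the robot's left or right, yawed. Two slots are taken; one, any of the three, is free.
- slot_1 (a point): middle of the floor of the slot nearest the robot, 30 mm above the bench. z: out of the slot, up along the lean; y: along the slot; x: across it, away from the robot and up. Gap 9 mm, length 130 mm, ends open. Wall on the -x side 80 mm high along z, on the +x side 55 mm; mouth bevelled 7 mm wide over the last 10 mm. A blank fully home has its origin at z = 0, x = -2 mm here.
- slot_2 (a point): the same point of the middle slot, same axes and sizes as slot_1
- slot_3 (a point): the same point of the slot farthest from the robot, same axes and sizes as slot_1
- stand: fixed dark steel stand for one blank: base 130 (x) x 150 (y) x 24 mm with one wall leaning 25 degrees towards the robot and a 14 mm lip. Origin: centre of its underside, z up. On the other side from the rack.
- stand_seat (a point): middle of the stand's seat floor, 30 mm above the bench; z axis up along the lean, y along the seat, x across it away from the robot and up. The leaning wall on the -x side is 80 mm high along z, the lip on the +x side 14 mm.
- jar: bystander: closed jar, 64 mm across, 85 mm high, upright, origin under its centre
- pan: bystander: steel bowl 170 mm across, 55 mm high, origin under its centre
Not all that is in view belongs to the job. Leave any green, red or yellow look-alike of the panel alone.

How it is judged:
By the outcome, as a careful person would: the job done as asked, in the order asked, and still so for the second after the job is handed in, with the robot touching nothing.
It also fails if it takes over 43 s, if anything falls off the work surface, if the arm or the gripper's body presses on something with over 40 N, if the wrist force passes 120 N, or if a joint passes its speed limit or range.

ROBOT

A 6-joint arm with a two-finger parallel gripper is mounted at the origin on the work surface. World frame = base frame: x ahead of the robot, y to its left, z up, the work surface at z = 0. Lengths are in mm, angles in rad, forces in N, time in s.
With the tool pointing down it reaches from about 350 to 775 mm from the base axis. Payload 5.5 kg.
Tool frame: the origin (TCP) lies on the centre line of the jaws, within the pads' length; the fingertips stand tip_extent ahead of it and the grasp point (between the pads) lies 8 mm behind it (tip_extent is the distance from the TCP to the fingertips, in mm); z points along the fingers, y is the line along which they close (so a half turn about z gives the same grasp; the last joint's range is limited). The gripper opens to 85 mm and grips with 20 to 120 N. Pads are 22 mm wide; open, the fingers measure 114 mm over their backs; the gripper's body (76 mm by 85 mm) begins 54 mm behind the grasp point. The pads swing forward as they close: fully open they stand 13 mm farther back than shut.
Start: joints at [1.174, 0.313, 0.046, 1.304, 0, 1.431], TCP at [146.065, 556.179, 242.323] pointing down, gripper open.
Joint ranges: [-2.76, 2.76], [-0.86, 1.69], [-1.03, 1.26], [-2.2, 2.34], [-1.47, 1.5], [-3.14, 3.14]. Speed limits (rad/s): [2.57, 2.57, 3.14, 3.14, 3.14, 3.14].

INTERFACE

Orientations are given as a unit quaternion [x, y, z, w].
In Python, from plant import * gives the robot as it stands. The module is installed in compiled form; this text tells all that it offers.
- The arm moves only by the tool drive_tool, never from a script. Its argument "series" is a list that holds one entry, the list of rows, each a list of 4 numbers: the shift along the tool's x, y, z scaled (see below), then the turn about the tool's z scaled (see below). In form: [[[dx, dy, dz, yaw], ...]]. A call has 1 to 5 rows; each row shifts and turns the commanded pose from where the row before left it, along the tool's axes as they then stand; what a row does not reach is not made up. The controller multiplies each number of a shift by 0.3 m and each number of a turn by pi/2 rad. A row lasts 1/8 s, in which the tool goes at most 62.5 mm and 10.7 degrees, less where a joint would pass 70% of its speed; a pose out of reach is approached as far as the arm can. A call with a number of a shift or a turn outside -1 to 1 is refused whole. A call with a gripper value outside its range is refused whole. "gripper" is the finger opening in mm, from 0 to 85.4, set as the call begins (left out, the last holds). The fingers move at their own pace and stop on an object; "squeeze" is the grip in N (left out, the last holds). Time passes only in rows, so rows that do not move let the fingers close. It gives the time, the measured TCP pose, the force, the opening and the grip force at its end, in the units of the state.
- state(): the state, without advancing time (a new reading comes with each control period).
- get_image(name): name is "side" or "top"; returns the picture (384x512x3 uint8, red, green, blue); there is no depth.
- camera_info(name): a dict with "K" (3x3 intrinsics, pixels), "extrinsics" (4x4, takes a point from world to camera coordinates). Camera axes: x right, y down, z forward; pixel columns grow to the right and rows downward; lengths in mm; the calibration is good to about 2 mm. A picture is of the moment at which its call begins. camera_info takes no time and is no camera call.
- close_job(): hands the job in; it is judged then, once.
The state is a dict: "time": time; "qpos": joint angles; "joint_velocities": joint speeds; "joint_efforts": joint torques, N m; "ee_pos": TCP position; "tool_rot": TCP orientation; "ft_force": force on the tool from outside, world axes, zero at the start; "torque": the same for the moment, N m; "width": opening from 0.0 (shut) to 1.0 (fully open); "gripper_force": force on a finger pad.
Only numpy, scipy, OpenCV 4.12 (cv2) and the standard library are available. Lean on these libraries where they do the work, as an engineer would, in place of code of your own. Each camera call takes 0.05 s, during which the arm holds its last target. There are 200 camera calls.

## Working session

There is one attempt and no reset: what is moved stays moved. The work goes in short steps, Python scripts to look and compute and a tool call to move; the robot and the scene stay as the last step left them, time stands still between calls to the robot, and variables do not carry over. Pictures are saved under pics/ and viewed, at most 10 in all, crops included, and the job is handed in when it is done.

Besides the shell and the picture viewer there is one more tool, called after "Emit:" as name([rows], argument=value, ...), one row to a line, values as JSON. drive_tool: Moves the arm, as the interface text tells. Shifts and turns lie within -1 to 1; 1 stands for 0.3 m of shift or pi/2 rad of turn. Its arguments: {"type":"object","properties":{"series":{"type":"array","items":{"type":"array","items":{"type":"array","items":{"type":"number"}}}},"gripper":{"type":"number"},"squeeze":{"type":"number"}},"required":["series"]}

```bash
mkdir -p pics; python3 - <<'E'
from plant import *
import cv2
for n in("side","top"):
    cv2.imwrite(f"pics/{n}0.png",cv2.cvtColor(get_image(n),cv2.COLOR_RGB2BGR)); c=camera_info(n);print(c)
print(state())
E
```

```text
{'K': array([[353.39549084,   0.        , 254.22919295],
       [  0.        , 353.39549084, 186.9007009 ],
       [  0.        ,   0.        ,   1.        ]]), 'extrinsics': array([[-9.78143658e-01, -2.07698726e-01, -9.80935925e-03,
         5.77332966e+02],
       [-1.53127832e-01,  7.51455514e-01, -6.41768243e-01,
         1.59687722e+02],
       [ 1.40665744e-01, -6.26239451e-01, -7.66835901e-01,
         9.67629980e+02],
       [ 0.00000000e+00,  0.00000000e+00,  0.00000000e+00,
         1.00000000e+00]])}
{'K': array([[389.24825782,   0.        , 253.98887226],
       [  0.        , 389.24825782, 194.05819289],
       [  0.        ,   0.        ,   1.        ]]), 'extrinsics': array([[-1.77276950e-03, -9.99665552e-01,  2.58000197e-02,
        -5.47002813e+01],
       [-9.88090757e-01, -2.21857812e-03, -1.53856211e-01,
         6.17771293e+02],
       [ 1.53861994e-01, -2.57655126e-02, -9.87756359e-01,
         1.26553848e+03],
       [ 0.00000000e+00,  0.00000000e+00,  0.00000000e+00,
         1.00000000e+00]])}
{'time': 0.1, 'qpos': array([ 1.17440202e+00,  3.13952247e-01,  4.50925291e-02,  1.30359606e+00,
       -2.05207470e-06,  1.43119951e+00]), 'joint_velocities': array([-0.00204578, -0.0007792 ,  0.00222303,  0.00174916,  0.00084962,
       -0.00096831]), 'joint_efforts': array([ 2.96611586e-03, -4.81721914e+01,  2.99247301e+01,  1.27373741e-02,
       -1.40017278e-04,  6.32177564e-07]), 'ee_pos': array([145.87935823, 555.73703222, 241.48266794]), 'tool_rot': array([ 1.28046190e-01,  9.91767858e-01, -8.00379219e-04, -2.18721202e-04]), 'ft_force': array([-0.48118148,  0.13356618, -0.30629362]), 'torque': array([0.01638042, 0.03718943, 0.00377516]), 'gripper_force': 0.0, 'width': 1.0042976560403294}
```

View pics/side0.png

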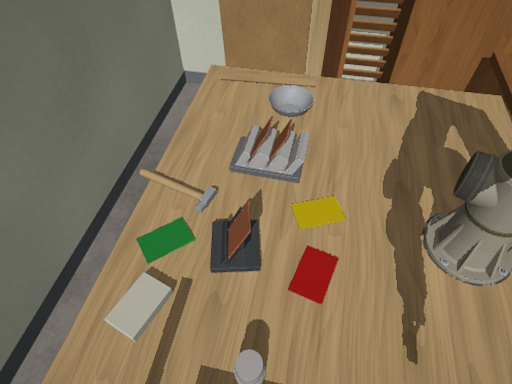

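View pics/top0.png

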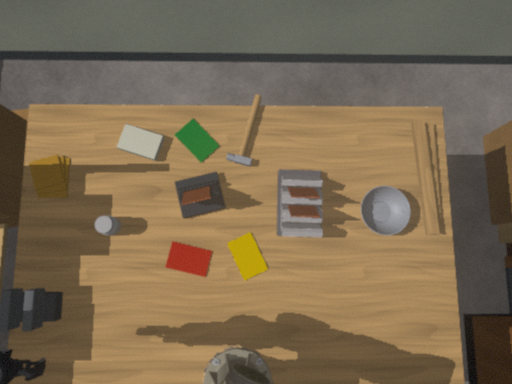

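The panel stands in the dark stand, at about (197,196) in the top view and (240,230) in the side view. The rack is at (300,203) in the top view and (272,150) in the side view. The green, red and yellow plates are decoys lying flat. I'll enlarge both fixtures to confirm this.

```bash
python3 - <<'E'
import cv2,numpy as np
s=cv2.imread("pics/side0.png");t=cv2.imread("pics/top0.png")
def c(im,x,y):return cv2.resize(im[y:y+75,x:x+100],(400,300),interpolation=cv2.INTER_CUBIC)
cv2.imwrite("pics/crop0.png",np.vstack([np.hstack([c(t,150,160),c(t,250,165)]),np.hstack([c(s,190,198),c(s,220,112)])]))
E
```

```text
(no output)
```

View pics/crop0.png

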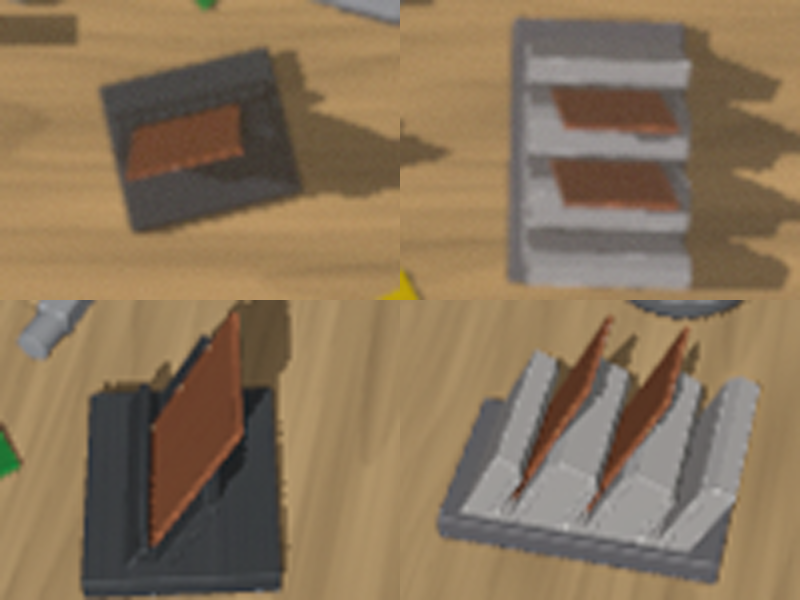

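The crop confirms it. The panel is the copper plate in the dark stand. In the rack, slots 2 and 3 hold plates, and slot_1, nearest the robot, is free: at about (315,225) in the top view. Next I'll triangulate the hand-read corners.

```bash
cat > h.py <<'E'
import numpy as np,cv2
from plant import camera_info
C={n:camera_info(n) for n in("side","top")}
OFF={'ts':('top',150,160,0,0),'tr':('top',250,165,400,0),'ss':('side',190,198,0,300),'sr':('side',220,112,400,300)}
def px(k,u,v):
    n,x,y,a,b=OFF[k]; return n,np.array([x+(u-a+.5)/4-.5,y+(v-b+.5)/4-.5])
def ray(n,p):
    E=C[n]['extrinsics'];R=E[:3,:3];d=R.T@np.linalg.inv(C[n]['K'])@[p[0],p[1],1];return -R.T@E[:3,3],d
def plane(n,p,z):
    o,d=ray(n,p);return o+d*(z-o[2])/d[2]
def tri(a,b):
    P=[C[n]['K']@C[n]['extrinsics'][:3] for n in(a[0],b[0])]
    X=cv2.triangulatePoints(P[0],P[1],a[1].reshape(2,1),b[1].reshape(2,1));X=(X[:3]/X[3]).ravel()
    e=[np.linalg.norm(proj(n,X)-p) for n,p in(a,b)];return X,e
def proj(n,X):
    q=C[n]['K']@(C[n]['extrinsics'][:3]@np.append(X,1));return q[:2]/q[2]
E
python3 - <<'E'
from h import *
np.set_printoptions(precision=1,suppress=True)
def quad(name,k,pts,z):
    Q=np.array([plane(*px(k,*p),z) for p in pts]);print(name,Q[:,:2].tolist(),"sides",[round(np.linalg.norm(Q[i]-Q[i-1])) for i in range(len(Q))],"c",Q.mean(0))
    return Q
quad("stand top","ts",[(100,88),(268,48),(302,190),(136,232)],24)
quad("stand side(near L,near R,far R,far L)","ss",[(84,577),(283,575),(275,388),(92,396)],24)
quad("rack top L","tr",[(513,20),(508,282)],24)
quad("rack top R","tr",[(513,20),(683,24)],24)
quad("rack side NL NR FL","sr",[(443,520),(718,560),(485,400)],24)
for nm,a,b in[("near top",("ts",127,180),("ss",243,430)),("far top",("ts",243,155),("ss",239,312)),("near bot",("ts",137,130),("ss",152,545))]:
    print("panel",nm,*tri(px(*a),px(*b)))
for nm,a,b in[("s2 far top",("tr",680,208),("sr",688,330)),("s3 far top",("tr",680,132),("sr",611,318)),
 ("w1 (nearest) top nearend",("tr",527,254),("sr",735,492)),]:
    print(nm,*tri(px(*a),px(*b)))
E
```

```text
stand top [[664.2579914505028, 217.7062044152706], [699.9157537909251, 74.06018521514895], [576.2185157253405, 43.48854732711111], [540.1728410336588, 183.6756362870468]] sides [129, 148, 127, 145] c [620.1 129.7  24. ]
stand side(near L,near R,far R,far L) [[658.6760901282863, 215.36230234826752], [533.9350014586897, 188.09460125937534], [568.0355123313533, 46.93802555724449], [693.0783201716788, 79.57525577455965]] sides [140, 128, 145, 129] c [613.4 132.5  24. ]
rack top L [[707.8258572562804, -138.4890057438353], [480.91674800564476, -131.69488872342532]] sides [227, 227] c [ 594.4 -135.1   24. ]
rack top R [[707.8258572562804, -138.4890057438353], [704.843172661105, -286.9774920350694]] sides [149, 149] c [ 706.3 -212.7   24. ]
rack side NL NR FL [[697.1306929098165, -136.43431894528385], [476.04380681174416, -137.65839881682462], [697.0645947178512, -281.62187819684937]] sides [145, 221, 264] c [ 623.4 -185.2   24. ]
panel near top [564.7 170.6 158.9] [np.float64(0.8517284820325757), np.float64(1.377991203711446)]
panel far top [585.8  82.8 153.5] [np.float64(0.6047791253719991), np.float64(0.9154902634284547)]
panel near bot [624.9 184.7  24.9] [np.float64(0.7847954379756408), np.float64(1.2614817833887453)]
s2 far top [ 528.8 -255.2  149.8] [np.float64(0.9248172923590259), np.float64(1.1401175323194825)]
s3 far top [ 588.7 -256.7  150.6] [np.float64(0.7696302615581251), np.float64(0.9461210042953674)]
w1 (nearest) top nearend [ 486.5 -140.   101. ] [np.float64(4.040130334170805), np.float64(5.573756539663174)]
```

Emit:
drive_tool([
  [[0,0,0,0.114],[0,0,0,0.114],[0,0,0,0.114],[0,0,0,0.114],[0,0,0,0.114]],
], gripper=85, squeeze=40)

```text
time: 0.72
ee_pos: [146.0, 555.9, 241.8]
tool_rot: [0.547, 0.837, -0.001, 0.0]
ft_force: [-0.6, 0.3, -0.0]
width: 0.997
gripper_force: 0.0
```

```bash
cat > go.py <<'E'
# usage: go.py x y z psi_deg : remaining shift in tool axes (scaled), remaining turn (scaled)
import sys,numpy as np
from plant import state
from scipy.spatial.transform import Rotation as R
s=state();r=R.from_quat(s['tool_rot']);M=r.as_matrix();psi=np.degrees(np.arctan2(M[1,0],M[0,0]))
a=[float(v) for v in sys.argv[1:]]
print("t",round(s['time'],2),"pos",s['ee_pos'].round(1),"psi",psi.round(2),"F",s['ft_force'].round(1),"w",round(s['width']*85.4,1),"tilt",np.degrees(np.arccos(-M[2,2])).round(2))
if a: d=np.array(a[:3])-s['ee_pos'];print("tool shift",(M.T@d/300).round(3),"turn",round(((psi-a[3]+180)%360-180)/90,3))
E
python3 go.py 584 129 240 104
```

```text
t 0.72 pos [146.  555.9 241.8] psi 113.65 F [-0.6  0.3 -0. ] w 85.1 tilt 0.06
tool shift [-1.889  0.767  0.007] turn 0.107
```

Emit:
drive_tool([
  [[-0.09,0.04,0,0.107],[-0.15,0.09,0,0],[-0.15,0.09,0,0],[-0.15,0.09,0,0],[-0.15,0.09,0,0]],
])

```text
time: 1.35
ee_pos: [318.1, 387.4, 242.0]
tool_rot: [0.613, 0.79, -0.0, -0.0]
ft_force: [-0.6, 0.7, -0.2]
width: 0.995
gripper_force: 0.0
```

```bash
python3 go.py 584 129 240 104
```

```text
t 1.35 pos [318.1 387.4 242. ] psi 104.37 F [-0.6  0.7 -0.2] w 84.9 tilt 0.02
tool shift [-1.054  0.645  0.007] turn 0.004
```

Emit:
drive_tool([
  [[-0.15,0.09,0,0],[-0.15,0.09,0,0],[-0.15,0.09,0,0],[-0.15,0.09,0,0],[-0.15,0.09,0,0]],
])

```text
time: 1.98
ee_pos: [504.7, 202.9, 242.0]
tool_rot: [0.613, 0.79, -0.0, -0.0]
ft_force: [1.3, -0.7, 0.4]
width: 0.996
gripper_force: 0.0
```

```bash
python3 go.py 584 129 240 104
```

```text
t 1.98 pos [504.7 202.9 242. ] psi 104.35 F [ 1.3 -0.7  0.4] w 85.0 tilt 0.03
tool shift [-0.304  0.195  0.006] turn 0.004
```

Emit:
drive_tool([
  [[-0.15,0.1,0,0.004],[-0.15,0.095,0,0],[-0.004,0,0.06,0],[0,0,0.06,0],[0,0,0,0]],
])

```text
time: 2.6
ee_pos: [581.6, 129.8, 204.2]
tool_rot: [0.616, 0.788, -0.001, -0.002]
ft_force: [-0.5, -0.2, 0.0]
width: 0.994
gripper_force: 0.0
```

```bash
python3 go.py 584 129 129 104; python3 - <<'E'
from plant import *
import cv2,numpy as np
s=cv2.cvtColor(get_image("side"),cv2.COLOR_RGB2BGR);t=cv2.cvtColor(get_image("top"),cv2.COLOR_RGB2BGR)
cv2.imwrite("pics/s1.png",s);cv2.imwrite("pics/t1.png",t)
c=lambda im,x,y:cv2.resize(im[y:y+120,x:x+80],(400,600),interpolation=cv2.INTER_CUBIC)
cv2.imwrite("pics/crop1.png",np.hstack([c(s,200,160),c(t,160,140)]))
E
```

```text
t 2.6 pos [581.6 129.8 204.2] psi 103.97 F [-0.5 -0.2  0. ] w 84.9 tilt 0.25
tool shift [-0.005  0.008  0.251] turn -0.0
```

View pics/crop1.png

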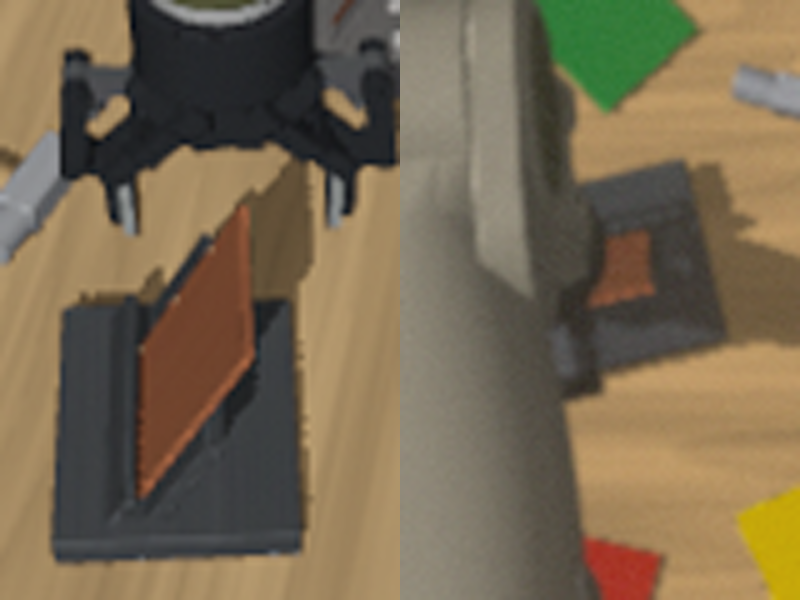

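The side crop shows the open fingertips at (130,232) and (337,225), straddling the plate, with its top edge running from (245,205) to (252,352). I'll check the camera bias against the known tool pose.

```bash
python3 - <<'E'
from h import *
from plant import state
p=state()['ee_pos']
for z in(180,190,200,204,212):print(z,proj('side',[p[0],p[1],z]).round(1))
y=np.array([np.sin(np.radians(104)),-np.cos(np.radians(104)),0])
for z in(195,205):print(z,[proj('side',np.array([p[0],p[1],z])+k*42.5*y).round(1) for k in(1,-1)])
print("obs",200+130/5,160+232/5,200+337/5,160+225/5)
E
```

```text
180 [245.1 209.4]
190 [245.  206.8]
200 [244.8 204.3]
204 [244.8 203.2]
212 [244.7 201.1]
195 [array([226.5, 206.2]), array([263.2, 204.9])]
205 [array([226.2, 203.6]), array([263.3, 202.3])]
obs 226.0 206.4 267.4 205.0
```

Emit:
drive_tool([
  [[-0.005,0.01,0.07,0],[0,0,0.07,0],[0,0,0.06,0],[0,0,0,0]],
])

```text
time: 3.2
ee_pos: [585.5, 129.7, 145.9]
tool_rot: [0.615, 0.788, -0.0, -0.001]
ft_force: [-0.1, 0.4, 0.2]
width: 0.991
gripper_force: 0.0
```

Emit:
drive_tool([
  [[0,0,0,0],[0,0,0,0],[0,0,0,0],[0,0,0,0],[0,0,0,0]],
], gripper=30, squeeze=30)

```text
time: 3.82
ee_pos: [586.2, 129.5, 146.4]
tool_rot: [0.616, 0.788, 0.0, 0.0]
ft_force: [-0.1, 1.1, 0.0]
width: 0.353
gripper_force: 0.0
```

```bash
python3 go.py 584 129 144 104; python3 - <<'E'
from plant import *
import cv2,numpy as np
s=cv2.cvtColor(get_image("side"),cv2.COLOR_RGB2BGR)
cv2.imwrite("pics/s2.png",s)
c=lambda im,x,y:cv2.resize(im[y:y+100,x:x+100],(600,600),interpolation=cv2.INTER_CUBIC)
cv2.imwrite("pics/crop2.png",c(s,195,170))
E
```

```text
t 3.83 pos [586.2 129.5 146.4] psi 103.99 F [-0.1  1.1  0. ] w 30.1 tilt 0.01
tool shift [ 0.    -0.007  0.008] turn -0.0
```

View pics/crop2.png

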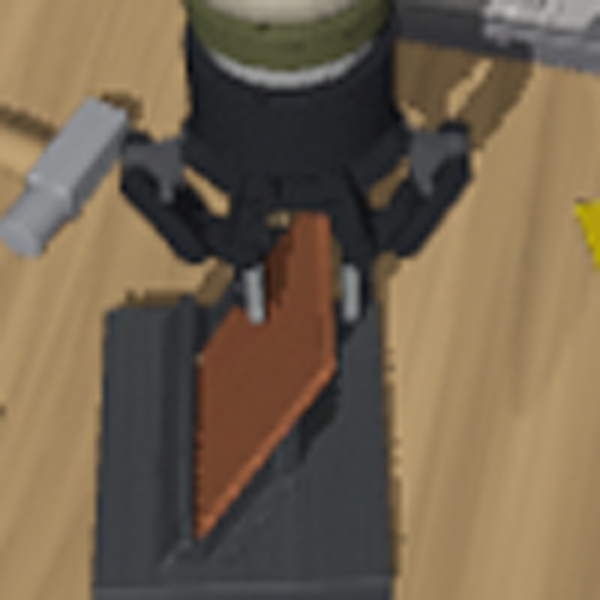

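The pads straddle the plate, with tips at about z=125, so the overlap is roughly 32 mm. I'll raise a little to shrink the overlap, so the plate can turn in the pads, and then close.

Emit:
drive_tool([
  [[0,-0.012,-0.027,0],[0,0,0,0]],
])

```text
time: 4.12
ee_pos: [582.9, 128.6, 155.4]
tool_rot: [0.616, 0.788, 0.0, 0.0]
ft_force: [-0.2, 0.1, -0.3]
width: 0.348
gripper_force: 0.0
```

Emit:
drive_tool([
  [[0,0,0,0],[0,0,0,0],[0,0,0,0],[0,0,0,0],[0,0,0,0]],
], gripper=0, squeeze=30)

```text
time: 4.75
ee_pos: [583.0, 128.6, 154.9]
tool_rot: [0.616, 0.788, 0.0, 0.0]
ft_force: [-1.0, -0.4, 4.9]
width: 0.105
gripper_force: 28.4
```

```bash
python3 go.py
```

```text
t 4.75 pos [583.  128.6 154.9] psi 104.0 F [-1.  -0.4  4.9] w 9.0 tilt 0.06
```

```bash
python3 - <<'E'
from plant import *
import cv2,numpy as np
s=cv2.cvtColor(get_image("side"),cv2.COLOR_RGB2BGR)
cv2.imwrite("pics/s3.png",s)
c=lambda im,x,y:cv2.resize(im[y:y+100,x:x+100],(600,600),interpolation=cv2.INTER_CUBIC)
cv2.imwrite("pics/crop3.png",c(s,195,170))
E
```

```text
(no output)
```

View pics/crop3.png

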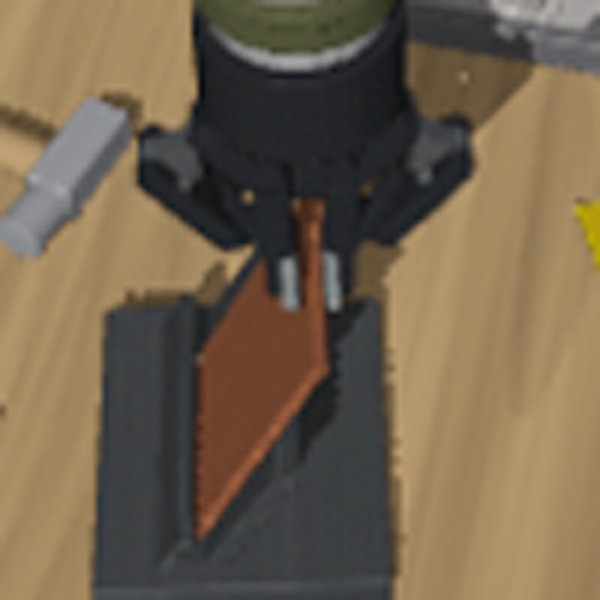

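The plate is gripped only at the pad tips and still leans in the stand. I'll take it a few mm deeper with a slightly firmer grip.

Emit:
drive_tool([
  [[0,0,0,0],[0,0,0,0],[0,-0.003,0.02,0],[0,0,0,0]],
], gripper=24)

```text
time: 5.3
ee_pos: [581.1, 128.3, 147.3]
tool_rot: [0.616, 0.788, -0.001, -0.001]
ft_force: [-0.2, -0.1, -0.7]
width: 0.278
gripper_force: 0.0
```

Emit:
drive_tool([
  [[0,0,0,0],[0,0,0,0],[0,0,0,0],[0,0,0,0]],
], gripper=0, squeeze=40)

```text
time: 5.8
ee_pos: [582.7, 128.6, 148.7]
tool_rot: [0.616, 0.788, 0.001, 0.001]
ft_force: [4.8, 2.3, -1.4]
width: 0.125
gripper_force: 38.6
```

```bash
python3 go.py
```

```text
t 5.8 pos [582.7 128.6 148.7] psi 104.0 F [ 4.8  2.3 -1.4] w 10.7 tilt 0.11
```

Emit:
drive_tool([
  [[0,-0.012,-0.03,0],[0,-0.012,-0.03,0],[0,0,0,0]],
])

```text
time: 6.18
ee_pos: [575.7, 126.7, 167.3]
tool_rot: [0.616, 0.788, 0.001, 0.001]
ft_force: [4.2, 1.8, 0.3]
width: 0.122
gripper_force: 37.8
```

```bash
python3 go.py
```

```text
t 6.17 pos [575.7 126.7 167.3] psi 103.99 F [4.2 1.8 0.3] w 10.4 tilt 0.14
```

Emit:
drive_tool([
  [[0,-0.01,-0.04,0],[0,-0.005,-0.04,0],[0,0,-0.04,0],[0,0,-0.04,0],[0,0,0,0]],
])

```text
time: 6.8
ee_pos: [571.0, 125.6, 214.9]
tool_rot: [0.616, 0.788, 0.0, 0.0]
ft_force: [4.3, 1.4, -0.2]
width: 0.091
gripper_force: 38.2
```

```bash
python3 go.py
```

```text
t 6.8 pos [571.  125.6 214.9] psi 104.0 F [ 4.3  1.4 -0.2] w 7.8 tilt 0.07
```

Emit:
drive_tool([
  [[0,0,-0.06,0],[0,0,-0.06,0],[0,0,-0.06,0],[0,0,-0.06,0],[0,0,-0.06,0]],
])

```text
time: 7.42
ee_pos: [567.6, 125.0, 302.3]
tool_rot: [0.616, 0.788, -0.003, -0.003]
ft_force: [0.7, 0.4, -5.9]
width: 0.049
gripper_force: 42.1
```

```bash
python3 go.py 500 -210 305 90; python3 - <<'E'
from plant import *
import cv2,numpy as np
s=cv2.cvtColor(get_image("side"),cv2.COLOR_RGB2BGR)
cv2.imwrite("pics/s4.png",s)
cv2.imwrite("pics/crop4.png",cv2.resize(s[100:250,180:330],(600,600),interpolation=cv2.INTER_CUBIC))
E
```

```text
t 7.42 pos [567.6 125.  302.3] psi 103.99 F [ 0.7  0.4 -5.9] w 4.2 tilt 0.48
tool shift [-1.029 -0.489 -0.005] turn 0.155
```

View pics/crop4.png

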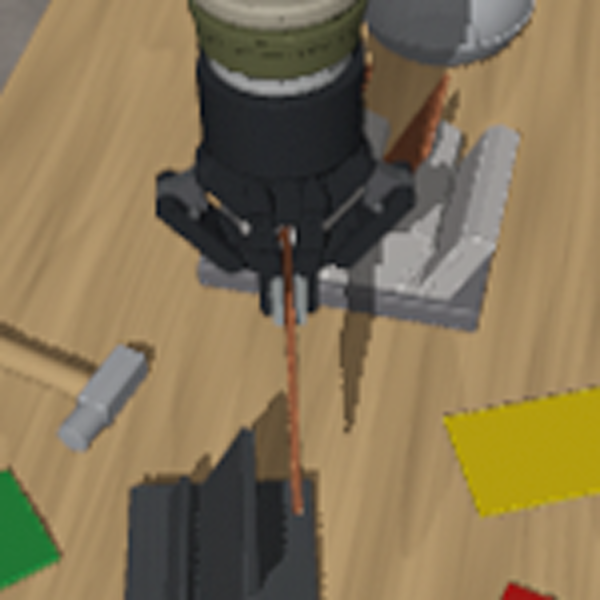

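```bash
python3 - <<'E'
from h import *
from plant import state
p=state()['ee_pos'];v=np.array([-.242,.970,0])
for z in(150,160,170,180,300,310,320):
    print(z,proj('side',np.array([p[0],p[1],z])+44*v).round(1))
print("obs bottom",180+297/4,100+513/4,"top",180+287/4,100+228/4)
E
```

```text
150 [252.2 231.4]
160 [252.2 229.1]
170 [252.1 226.7]
180 [252.1 224.2]
300 [251.2 190.8]
310 [251.1 187.6]
320 [251.  184.4]
obs bottom 254.25 228.25 top 251.75 157.0
```

The plate hangs vertically in the pads, with its bottom edge at crop (297,512), z≈165. Next I'll carry it high over to slot_1.

Emit:
drive_tool([
  [[0,0,-0.07,0],[-0.05,0,0,0.084],[-0.09,-0.02,0,0.084],[-0.13,-0.02,0,0],[-0.13,-0.02,0,0]],
])

```text
time: 8.1
ee_pos: [555.2, 4.9, 322.8]
tool_rot: [0.714, 0.7, -0.002, -0.003]
ft_force: [-0.2, -0.3, -6.6]
width: 0.045
gripper_force: 42.1
```

```bash
python3 go.py 503 -209 320 88.9
```

```text
t 8.1 pos [555.2   4.9 322.8] psi 88.92 F [-0.2 -0.3 -6.6] w 3.8 tilt 0.4
tool shift [-0.716 -0.16   0.01 ] turn 0.0
```

Emit:
drive_tool([
  [[-0.15,-0.034,0,0],[-0.15,-0.034,0,0],[-0.15,-0.034,0,0],[-0.15,-0.034,0,0],[-0.1,-0.02,0,0]],
])

```text
time: 8.72
ee_pos: [504.0, -204.4, 322.9]
tool_rot: [0.715, 0.7, -0.001, -0.003]
ft_force: [-0.0, 0.9, -7.0]
width: 0.045
gripper_force: 42.1
```

```bash
python3 go.py 503 -209 240 88.9
```

```text
t 8.72 pos [ 504.  -204.4  322.9] psi 88.78 F [-0.   0.9 -7. ] w 3.9 tilt 0.39
tool shift [-0.016 -0.001  0.276] turn -0.001
```

Emit:
drive_tool([
  [[-0.008,0,0.07,0],[0,0,0.07,0],[0,0,0.07,0],[0,0,0.05,0],[0,0,0,0]],
])

```text
time: 9.35
ee_pos: [504.9, -204.7, 245.0]
tool_rot: [0.714, 0.7, -0.001, -0.003]
ft_force: [-0.5, 0.6, -5.7]
width: 0.047
gripper_force: 42.1
```

```bash
python3 go.py 503 -209 226 88.9; python3 - <<'E'
from plant import *
import cv2,numpy as np
s=cv2.cvtColor(get_image("side"),cv2.COLOR_RGB2BGR)
t=cv2.cvtColor(get_image("top"),cv2.COLOR_RGB2BGR)
cv2.imwrite("pics/s5.png",s);cv2.imwrite("pics/t5.png",t)
c=lambda im,x,y:cv2.resize(im[y:y+120,x:x+80],(400,600),interpolation=cv2.INTER_CUBIC)
cv2.imwrite("pics/crop5.png",np.hstack([c(s,235,80),c(t,260,150)]))
E
```

```text
t 9.35 pos [ 504.9 -204.7  245. ] psi 88.87 F [-0.5  0.6 -5.7] w 4.0 tilt 0.33
tool shift [-0.014 -0.006  0.063] turn -0.0
```

View pics/crop5.png

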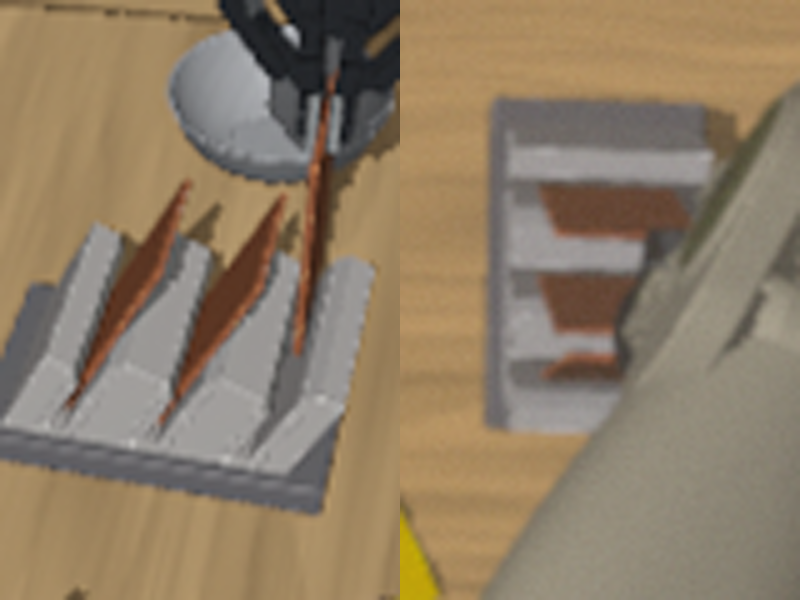

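The side crop shows the plate hanging vertically with its near bottom corner at (299,352). The inner edge of slot_1's tall wall is at (305,395). In the top crop the plate's bottom shows at (580,368), in the slot_1 gap. I'll check the x margin.

```bash
python3 - <<'E'
from h import *
from plant import state
p=state()['ee_pos']
q=lambda u,v:np.array([235+(u+.5)/5-.5,80+(v+.5)/5-.5])
for nm,(u,v),z in[("wall inner near",(306,396),91.5),("wall outer near",(343,401),100.6),("wall inner far",(331,260),91.5),("wall outer far",(372,267),100.6),("slot2 plate bottom near",(160,425),34),("slot3 plate bottom near",(68,408),34),("slot1 floor near",(250,455),30)]:
    print(nm,plane('side',q(u,v),z).round(1))
for z in(90,100,110,120):print(z,(proj('side',[p[0],p[1]+45,z])-q(0,0))*5)
E
```

```text
wall inner near [ 493.  -145.9   91.5]
wall outer near [ 470.6 -137.1  100.6]
wall inner far [ 493.6 -270.4   91.5]
wall outer far [ 466.9 -258.3  100.6]
slot2 plate bottom near [ 583.4 -158.9   34. ]
slot3 plate bottom near [ 644.  -161.9   34. ]
slot1 floor near [ 523.8 -148.4   30. ]
90 [287.08091688 377.6122812 ]
100 [288.28113797 365.79505297]
110 [289.49880612 353.8060431 ]
120 [290.73430455 341.64147849]
```

The bottom edge is at TCP−134, and slot_1's floor is at x≈530, as planned. Lowering into the mouth now.

Emit:
drive_tool([
  [[-0.014,-0.006,0.03,0],[0,0,0.03,0],[0,0,0.014,0],[0,0,0,0]],
])

```text
time: 9.95
ee_pos: [504.5, -209.7, 224.6]
tool_rot: [0.714, 0.7, -0.0, -0.001]
ft_force: [-1.3, 0.8, -6.5]
width: 0.044
gripper_force: 42.1
```

```bash
python3 go.py 490 -209 220 88.9
```

```text
t 9.95 pos [ 504.5 -209.7  224.6] psi 88.87 F [-1.3  0.8 -6.5] w 3.7 tilt 0.06
tool shift [ 0.001 -0.048  0.015] turn -0.0
```

Emit:
drive_tool([
  [[0,-0.024,0.008,0],[0,-0.024,0.007,0],[0,-0.019,0.004,0],[0,-0.018,0.004,0],[0,0,0,0]],
])

```text
time: 10.58
ee_pos: [482.9, -210.3, 221.5]
tool_rot: [0.714, 0.7, 0.003, 0.005]
ft_force: [7.6, 0.6, 2.3]
width: 0.049
gripper_force: 70.3
```

```bash
python3 go.py 456 -209 212 88.9
```

```text
t 10.57 pos [ 482.9 -210.3  221.5] psi 88.89 F [7.6 0.6 2.3] w 4.2 tilt 0.66
tool shift [ 0.003 -0.09   0.031] turn -0.0
```

Emit:
drive_tool([
  [[0,0,0,0],[0,-0.015,0.002,0],[0,-0.015,0.005,0],[0,0,0,0]],
], squeeze=22)

```text
time: 11.08
ee_pos: [475.4, -210.5, 220.4]
tool_rot: [0.714, 0.7, 0.004, 0.006]
ft_force: [10.1, 1.0, 4.2]
width: 0.045
gripper_force: 88.5
```

```bash
python3 go.py 456 -209 212 88.9
```

```text
t 11.07 pos [ 475.4 -210.5  220.4] psi 88.91 F [10.1  1.   4.2] w 3.9 tilt 0.88
tool shift [ 0.004 -0.065  0.027] turn 0.0
```

Emit:
drive_tool([
  [[0,0,0,0],[0,0,0,0]],
], gripper=6, squeeze=30)

```text
time: 11.32
ee_pos: [471.7, -209.9, 217.9]
tool_rot: [0.714, 0.7, 0.001, 0.002]
ft_force: [5.2, -0.4, 1.5]
width: 0.071
gripper_force: 44.2
```

```bash
python3 go.py 456 -209 212 88.9
```

```text
t 11.32 pos [ 471.7 -209.9  217.9] psi 88.88 F [ 5.2 -0.4  1.5] w 6.0 tilt 0.3
tool shift [ 0.002 -0.052  0.019] turn -0.0
```

Emit:
drive_tool([
  [[0,-0.018,0.006,0],[0,-0.018,0.007,0],[0,0,0,0]],
], gripper=8)

```text
time: 11.7
ee_pos: [459.3, -209.0, 212.1]
tool_rot: [0.714, 0.7, 0.0, 0.0]
ft_force: [4.5, -0.4, -2.2]
width: 0.093
gripper_force: 35.2
```

```bash
python3 go.py 445 -209 207.5 88.9
```

```text
t 11.7 pos [ 459.3 -209.   212.1] psi 88.85 F [ 4.5 -0.4 -2.2] w 8.0 tilt 0.04
tool shift [-0.001 -0.048  0.015] turn -0.001
```

Emit:
drive_tool([
  [[0,-0.02,0.007,0],[0,-0.015,0.006,0],[0,0,0,0]],
], gripper=9.5)

```text
time: 12.08
ee_pos: [448.7, -208.6, 208.1]
tool_rot: [0.714, 0.7, 0.0, -0.0]
ft_force: [3.6, 0.3, -2.4]
width: 0.112
gripper_force: 28.7
```

```bash
python3 go.py 445 -209 207.5 88.9; python3 - <<'E'
from plant import *
import cv2
s=cv2.cvtColor(get_image("side"),cv2.COLOR_RGB2BGR)
cv2.imwrite("pics/crop6.png",cv2.resize(s[80:200,235:335],(600,720)[:2] if 0 else (500,600),interpolation=cv2.INTER_CUBIC))
E
```

```text
t 12.07 pos [ 448.7 -208.6  208.1] psi 88.86 F [ 3.6  0.3 -2.4] w 9.5 tilt 0.03
tool shift [-0.002 -0.012  0.002] turn -0.0
```

View pics/crop6.png

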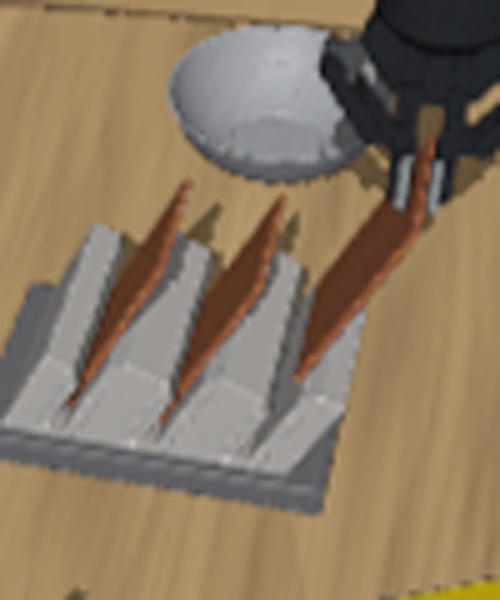

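The plate now leans parallel to its neighbours, with its bottom corner at (297,380) in slot_1's mouth. I'll slide it in along the lean.

Emit:
drive_tool([
  [[0,0.01,0.025,0],[0,0.012,0.025,0],[0,0.012,0.025,0],[0,0,0,0]],
])

```text
time: 12.62
ee_pos: [459.4, -208.6, 184.4]
tool_rot: [0.714, 0.7, 0.0, -0.001]
ft_force: [5.5, -1.0, -6.4]
width: 0.114
gripper_force: 28.7
```

```bash
python3 go.py 471.6 -209 151 88.9
```

```text
t 12.62 pos [ 459.4 -208.6  184.4] psi 88.9 F [ 5.5 -1.  -6.4] w 9.8 tilt 0.1
tool shift [-0.001  0.041  0.111] turn -0.0
```

Emit:
drive_tool([
  [[0,0.01,0.025,0],[0,0.01,0.025,0],[0,0.01,0.025,0],[0,0,0,0]],
])

```text
time: 13.12
ee_pos: [468.5, -208.9, 162.2]
tool_rot: [0.714, 0.7, 0.0, -0.0]
ft_force: [6.8, -0.8, -7.1]
width: 0.115
gripper_force: 30.9
```

```bash
python3 go.py 471.6 -209 151 88.9
```

```text
t 13.12 pos [ 468.5 -208.9  162.2] psi 88.89 F [ 6.8 -0.8 -7.1] w 9.8 tilt 0.06
tool shift [-0.     0.01   0.037] turn -0.0
```

Emit:
drive_tool([
  [[0,0.006,0.013,0],[0,0.006,0.013,0],[0,0.005,0.01,0],[0,0,0,0]],
])

```text
time: 13.62
ee_pos: [473.4, -209.3, 152.2]
tool_rot: [0.714, 0.7, 0.0, -0.0]
ft_force: [7.2, -0.4, -3.1]
width: 0.116
gripper_force: 30.9
```

```bash
python3 go.py 471.6 -209 151 88.9
```

```text
t 13.62 pos [ 473.4 -209.3  152.2] psi 88.88 F [ 7.2 -0.4 -3.1] w 9.9 tilt 0.0
tool shift [ 0.001 -0.006  0.004] turn -0.0
```

Emit:
drive_tool([
  [[0,0.003,0.008,0],[0,0.003,0.008,0],[0,0,0,0]],
])

```text
time: 14.0
ee_pos: [473.8, -209.6, 151.9]
tool_rot: [0.714, 0.7, -0.001, 0.001]
ft_force: [-9.2, 3.6, 27.5]
width: 0.111
gripper_force: 37.5
```

```bash
python3 go.py 471.6 -209 151 88.9
```

```text
t 14.0 pos [ 473.8 -209.6  151.9] psi 88.85 F [-9.2  3.6 27.5] w 9.4 tilt 0.15
tool shift [ 0.002 -0.007  0.003] turn -0.001
```

Firm floor contact at TCP z=152, as predicted. I'll relieve the load, open partway and withdraw upward.

Emit:
drive_tool([
  [[0,-0.002,-0.01,0],[0,0,0,0]],
])

```text
time: 14.25
ee_pos: [474.0, -209.5, 152.2]
tool_rot: [0.714, 0.7, -0.0, 0.0]
ft_force: [-2.7, 0.8, 12.2]
width: 0.108
gripper_force: 33.2
```

Emit:
drive_tool([
  [[0,0,0,0],[0,0,0,0],[0,0,0,0]],
], gripper=28)

```text
time: 14.62
ee_pos: [473.7, -209.0, 150.0]
tool_rot: [0.714, 0.7, -0.0, -0.001]
ft_force: [0.1, 0.2, 0.3]
width: 0.328
gripper_force: 0.0
```

Emit:
drive_tool([
  [[0,0,-0.03,0],[0,0,-0.06,0],[0,0,-0.1,0],[0,0,-0.15,0],[0,0,0,0]],
])

```text
time: 15.25
ee_pos: [476.3, -210.4, 257.0]
tool_rot: [0.714, 0.7, 0.001, 0.004]
ft_force: [0.2, 0.3, 0.1]
width: 0.328
gripper_force: 0.0
```

Emit:
drive_tool([
  [[0.1,-0.1,0,0],[0.15,-0.1,0,0],[0.15,-0.05,0,0],[0.15,0,0,0],[0.15,0,0,0]],
])

```text
time: 15.88
ee_pos: [402.9, 3.4, 252.5]
tool_rot: [0.714, 0.7, -0.0, -0.0]
ft_force: [0.3, -0.3, 0.7]
width: 0.33
gripper_force: 0.0
```

```bash
python3 go.py; python3 - <<'E'
from plant import *
import cv2,numpy as np
s=cv2.cvtColor(get_image("side"),cv2.COLOR_RGB2BGR)
t=cv2.cvtColor(get_image("top"),cv2.COLOR_RGB2BGR)
c=lambda im,x,y:cv2.resize(im[y:y+120,x:x+80],(400,600),interpolation=cv2.INTER_CUBIC)
cv2.imwrite("pics/crop7.png",np.hstack([c(s,235,80),c(t,260,150)]))
E
```

```text
t 15.88 pos [402.9   3.4 252.5] psi 88.84 F [ 0.3 -0.3  0.7] w 28.1 tilt 0.01
```

View pics/crop7.png

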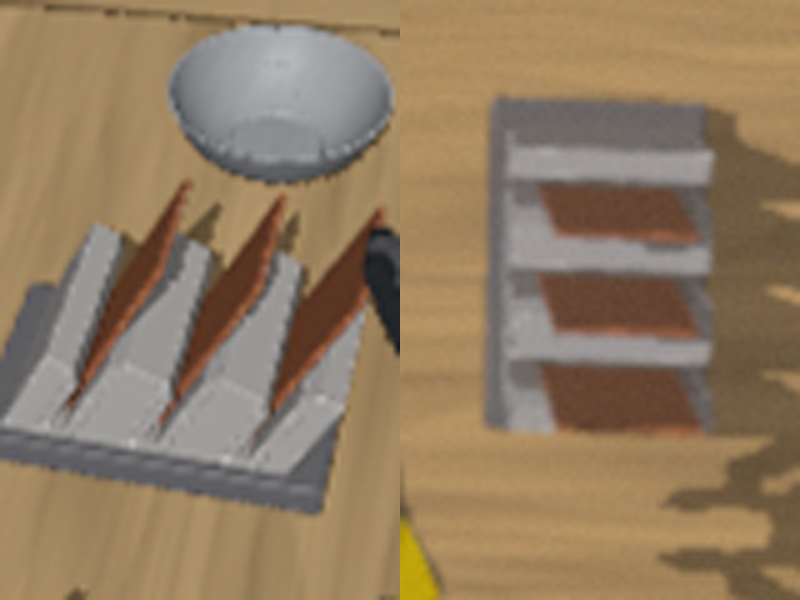

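The blank stands in slot_1, parallel to its neighbours, with far-top corners at (187,182), (283,197) and (380,208) in the side crop. I'll check its depth numerically against them.

```bash
python3 - <<'E'
from h import *
from plant import *
T=np.mean([get_image("top").astype(float) for _ in range(3)],0);S=np.mean([get_image("side").astype(float) for _ in range(3)],0)
def seg(I):
    r,g,b=I[...,0],I[...,1],I[...,2];return (r>1.55*g)&(r-b>30)&(g<110)
def comps(I,x0,x1,y0,y1):
    m=seg(I)[y0:y1,x0:x1].astype(np.uint8);n,l,st,c=cv2.connectedComponentsWithStats(m)
    return [(l==i,st[i]+[x0,y0,0,0,0]) for i in range(1,n) if st[i][4]>40]
for nm,I,b in(("top",T,(275,325,170,245)),("side",S,(235,330,100,180))):
    for m,st in comps(I,*b):print(nm,st)
# subpixel rows of lower (top-edge) boundary in top view, columns 293..315, redness profile
R=T[...,0]/(T[...,1]+1)
prof=R[170:245,294:316].mean(1);np.set_printoptions(precision=2,suppress=True,linewidth=150)
hi=np.where(np.diff((prof>1.65).astype(int)))[0]
print([round(170+i+(1.65-prof[i])/(prof[i+1]-prof[i]),2) for i in hi])
# predicted rows of plate's top edge (robot-side) for slots 3,2,1 home, and slot 1 raised by 5
t=np.radians(25)
def pt(k,up,yy=-210):
    fx=530+60*k; s=140+up;return np.array([fx-s*np.sin(t)-4.5*np.cos(t),yy,30+s*np.cos(t)-4.5*np.sin(t)])
print([proj('top',pt(k,u,-210))[1].round(2) for k,u in((2,0),(1,0),(0,0),(0,5))])
print([proj('side',pt(k,u,-255)).round(2) for k,u in((2,0),(1,0),(0,0),(0,5))])
E
```

```text
side [251 117  22  40 171]
side [270 121  21  39 207]
side [289 122  22  40 233]
[]
[np.float64(198.77), np.float64(218.05), np.float64(237.64), np.float64(238.27)]
[array([271.99, 115.24]), array([291.29, 117.68]), array([310.89, 120.16]), array([311.76, 119.07])]
```

The side-view corner spacing, about 19.5 px across and 2.5 px down per slot, matches a fully seated plate. Handing the job in.

```bash
python3 -c "
from plant import *
print(close_job())"
```

```text
the job is handed in; nothing more can be done
None
```

The copper blank is in slot_1, lowered to the slot floor before release and level with its two neighbours in the last pictures; I handed the job in at about 16 s, and the interface returned no verdict.

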